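# Load the bayonet pod and hold its cap at the half-way mark

## Robot

A 7-joint arm with a two-finger parallel gripper is mounted at the origin on the work surface. World frame = base frame: x ahead of the robot, y to its left, z up, the work surface at z = 0. Lengths are in m, angles in rad, forces in N, time in s.
With the tool pointing down it reaches from about 0.4 to 0.9 m from the base axis. Payload 5.5 kg.
Tool frame: the origin (TCP) lies at the very end of the fingers, on their centre line; the grasp point (between the pads) lies 19 mm behind it; z points along the fingers, y is the direction in which the jaws open and shut (so a half turn about z gives the same grasp; the last joint's range is limited). The gripper opens to 92 mm and grips with 3 to 60 N. Pads are 19 mm wide; open, the fingers measure 130 mm over their backs; the gripper's body (75 mm by 190 mm) begins 47 mm behind the grasp point.
Start: joints at [1.538, 0.501, -0.427, 1.55, 0.221, 1.138, -0.21], TCP at [0.19, -0.622, 0.227] pointing down, gripper open.
Joint ranges: [-2.88, 2.88], [-0.31, 2.03], [-1.54, 1.56], [0.2, 2.42], [-1.41, 4.55], [0.19, 2.02], [-2.57, 2.57]. Speed limits (rad/s): [2.57, 2.57, 3.14, 3.14, 3.14, 3.14, 3.14].

## Interface

Orientations are given as a rotation vector (axis times angle).
In Python, from cell import manip gives the robot as it stands.
- The arm moves only by the shell command python3 -m inch 'ROWS' [FORCE]. ROWS is JSON, a list of rows, each an object of numbers: "wx", "wy", "wz": the turn, a rotation vector about the tool's x, y, z in rad; "x", "y", "z": the shift along the tool's x, y, z in m; "fingers": the finger opening in m, from 0 to 0.0918. A call has 1 to 8 rows; each row is the pose to reach, as a shift and turn from the pose measured when the call began, along the tool's axes at that moment; what a row does not reach only later rows make up. A row lasts 1/10 s, in which the tool goes at most 50 mm and 8.59 degrees, less where a joint would pass 70% of its speed; a pose out of reach is approached as far as the arm can. A call with a gripper value outside its range is refused whole. The fingers move at their own pace and stop on an object; FORCE is the grip in N (left out, the last holds). Time passes only in rows, so rows that repeat a pose let the fingers close. It gives the time, the measured TCP pose, the force and the opening at its end, in the units of the state.
- manip.get_obs(): the state, without advancing time (a new reading comes with each control period).
- manip.grab_frame(name): name is "scene" or "top"; returns a dict with "image" (400x640x3 uint8, red, green, blue), "range_z" (400x640 float32, m along the optical axis (not along the pixel's ray), 0 where there is no reading), "fx", "fy", "cx", "cy" (pixels), "position" and "orientation" of the camera in the world. Camera axes: x right, y down, z forward; pixel columns grow to the right and rows downward; lengths in m; the calibration is good to about 2 mm. A picture is of the moment at which its call begins.
- manip.close_job(): hands the job in, once; it reports no verdict.
The state is a dict: "t": time; "joint_positions": joint angles; "joint_velocities": joint speeds; "joint_torque": joint torques, N m; "position": TCP position; "eef_rot": TCP orientation; "wrist_force": force on the tool from outside, world axes, zero at the start; "wrist_torque": the same for the moment, N m; "grip_width": opening from 0.0 (shut) to 1.0 (fully open).
Only numpy, scipy, OpenCV 4.12 (cv2) and the standard library are available. Lean on these libraries where they do the work, as an engineer would, in place of code of your own. Each camera call takes 0.05 s, during which the arm holds its last target.

## Task

Stand the dark steel blank upright in the well of the bayonet pod, all the way down, and let go of it; then put the blue cap over it with its two lugs down through the pod's slots until it is fully home, and turn it clockwise (seen from above) until its white line points at the orange half-way mark on the rim, well short of the lock click near the red mark. A spring turns the cap back, so keep hold of it: finish with the gripper holding the cap motionless at the orange mark, never having forced it on into the click, and leave the other things on the bench where they are.

Things in the scene. Friction and masses are not known exactly. Their poses are not given: they have to be found in the camera images.
- blank_center (a point): The workpiece blank: plain dark steel cylinder with two thin bright bands, 28 mm diameter, 60 mm tall, about 0.28 kg, standing upright on the bench. The point is on its axis, half-way up (30 mm above its underside); z is its axis.
- cap_grip (a point): Blue cap, 80 mm tall, about 0.14 kg, standing mouth down on the bench. On top of its round skirt is a straight grip bar 52 mm long, 14 mm thick, 30 mm tall, with a white line along it. The point is the bar's centre, 65 mm above the cap's lower edge, 15 mm below its top; x runs along the bar and through both lugs, z up. The cap is the same after a half turn.
- cap_foot (a point): Centre of the same cap's open lower edge, axes as above. The skirt is 52 mm outside, 40 mm inside, hollow for 44 mm, closed 50 mm above this edge. At this edge two steel lugs, 12 mm wide and 6 mm tall, in line with the bar, reach out to 33 mm from the axis.
- pod: Bayonet pod, fixed to the bench: metal drum, black rim, 92 mm diameter, 60 mm tall, on a 124 mm square foot 10 mm thick. Origin at the centre of its underside, z up; x runs through its two opposite entry slots (white marks on the rim). From entry the cap turns clockwise only (a stop blocks the other way): orange half-way mark at 45 degrees, sprung lock click touched from about 60, locked at 90 (red).
- pod_mouth (a point): Centre of the pod's mouth at rim height, 60 mm above the bench; axes as the pod's. The opening is 56 mm wide; the slots are about 16 mm wide and reach 35.5 mm from the axis. Under the 6 mm lip is a channel 9 mm tall, floor 15 mm below the rim; the cap fully home stands with its lower edge on that floor, its bar's centre then 110 mm above the bench.
- well_floor (a point): Centre of the floor of the pod's well, 25 mm above the bench, 35 mm below the rim. The well proper is a 33 mm bore, its edge 15 mm below the rim; the blank standing in it stands 25 mm proud of the rim.
- half_mark: The pair of orange half-way marks on the pod's rim, on opposite sides. Origin on the pod's axis at rim height (60 mm above the bench); x points out through the marks, 45 degrees clockwise of the pod's x. The cap's x must end along it (either way round).
- drive_ring (a joint): Twist of the sprung ring hidden under the pod's lip, rad, 0 at rest and growing clockwise. The cap's lugs begin to push it after about 0.1 rad of turning from the middle of the slots, so at the half-way mark it reads about 0.7; the click is at about 1.0 and beyond. Its spring turns the cap back with about 0.1 N m there.
- bush_mid (a point): Bystander: brass bush, 42 mm diameter, 36 mm tall; point at its centre.
- wrench: Bystander: steel wrench, 150 mm long, lying along its x; origin under its middle.
- sample_mid (a point): Bystander: aluminium ring, 60 mm outside, 22 mm tall; point at its centre.
- cleaner_mid (a point): Bystander: white bottle with red cap, 52 mm diameter, 110 mm tall; point half-way up.
- jaw_mid (a point): Bystander: steel chuck jaw, 50 x 22 x 32 mm, long side along x; point 16 mm above the bench.
- screw_cup_mid (a point): Bystander: empty green cup, 60 mm rim diameter, 50 mm tall; point half-way up.
There are look-alikes about, which are no part of the job. Of the things that look like the part that bears cap_grip, the smaller one is meant.

How it is judged:
By the outcome, as a careful person would: the job done as asked, in the order asked, and still so for the second after the job is handed in, while the arm keeps its last pose, push and grip.
It also fails if it takes over 64 s, if anything falls off the work surface, if the arm or the gripper's body presses on something with over 40 N, if the wrist force passes 120 N, or if a joint passes its speed limit or range.

## Working session

There is one attempt and no reset: what is moved stays moved. The work goes in short steps, Python scripts to look and compute and a shell command to move; the robot and the scene stay as the last step left them, time stands still between calls to the robot, and variables do not carry over. Pictures are saved under pics/ and viewed, and the job is handed in when it is done.

```bash
ls; mkdir -p pics
python3 - <<'E'
from cell import manip
import cv2
o=manip.get_obs()
for k,v in o.items(): print(k,v)
for n in("scene","top"):
    f=manip.grab_frame(n)
    cv2.imwrite(f"pics/{n}0.png",f["image"][:,:,::-1])
    print(n,f["fx"],f["fy"],f["cx"],f["cy"],f["position"],f["orientation"])
E
```

```text
pics
t 0.0
joint_positions [ 1.53825222  0.50182615 -0.42680494  1.55145551  0.2207972   1.13829862
 -0.21031463]
joint_velocities [-1.97976806e-03  4.75479421e-04 -3.89306318e-04 -1.35095272e-03
 -1.64255382e-05 -2.01915741e-04 -5.96402708e-04]
joint_torque [-4.24557693e-04 -5.66583753e+01 -5.81635147e+00 -2.79109937e+01
 -6.84845494e-02  3.08871490e-02  2.28709355e-04]
position [ 0.18920525 -0.62111809  0.22569089]
eef_rot [-3.10539865e+00 -4.62661032e-01  3.39146835e-04]
wrist_force [-0.48037843 -0.41396197 -0.67443926]
wrist_torque [-0.00138547  0.01791685 -0.00764678]
grip_width 0.9955372368018758
scene 385.662036026481 385.662036026481 319.9072775921009 199.89813003710185 [0.99230485 0.46840242 0.66301323] [-0.94126257 -2.44486221  1.0998878 ]
top 399.16560371718305 399.16560371718305 318.403379721914 195.02187460988765 [ 0.38707847 -0.02598835  1.0203107 ] [-2.13653616  2.13193641 -0.15073583]
```

View pics/scene0.png

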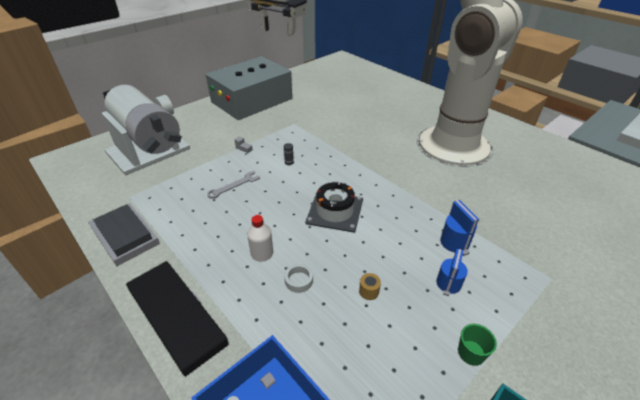

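View pics/top0.png

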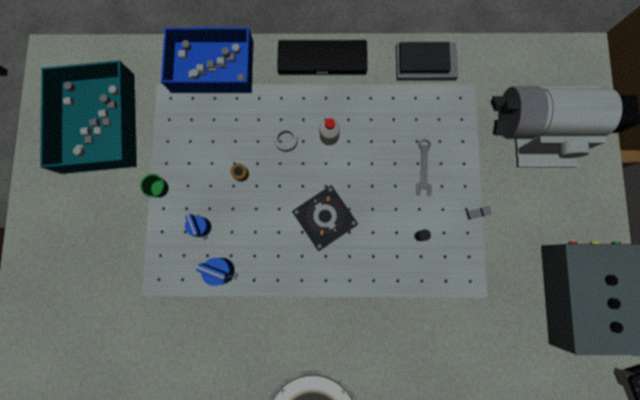

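The scene view shows the arm, the pod at (335,205), the blank at (289,153) and two blue caps at (458,230) and (452,275). In the top view the pod is at (325,216), the blank at (423,235), and the caps at (196,225) and (215,271). Next I'll take enlarged crops and the point clouds.

```bash
cat > h.py <<'E'
from cell import manip
import cv2, numpy as np
from scipy.spatial.transform import Rotation as R
def cloud(f):
    z=f["range_z"].astype(float); v,u=np.mgrid[:z.shape[0],:z.shape[1]]
    p=np.stack([(u-f["cx"])/f["fx"]*z,(v-f["cy"])/f["fy"]*z,z],-1)
    return p@R.from_rotvec(f["orientation"]).as_matrix().T+np.array(f["position"])
def proj(f,p):
    q=(np.atleast_2d(p)-f["position"])@R.from_rotvec(f["orientation"]).as_matrix()
    return np.c_[q[:,0]/q[:,2]*f["fx"]+f["cx"],q[:,1]/q[:,2]*f["fy"]+f["cy"]]
def ray(f,u,v,z):
    d=R.from_rotvec(f["orientation"]).as_matrix()@np.array([(u-f["cx"])/f["fx"],(v-f["cy"])/f["fy"],1])
    c=np.array(f["position"]); return c+d*(z-c[2])/d[2]
def crop(f,u0,v0,w,h,s,name):
    c=f["image"][v0:v0+h,u0:u0+w,::-1]
    cv2.imwrite(name,cv2.resize(c,None,fx=s,fy=s,interpolation=cv2.INTER_CUBIC))
E
python3 - <<'E'
from h import *
f=manip.grab_frame("top"); g=manip.grab_frame("scene")
a=f["image"]
def t(x,y,w,h,s): return cv2.resize(a[y:y+h,x:x+w,::-1],None,fx=s,fy=s,interpolation=cv2.INTER_CUBIC)
cv2.imwrite("pics/tc.png",np.hstack([t(170,200,75,100,5),t(285,178,80,80,6)[:480].copy() if 0 else cv2.resize(t(285,178,80,100,5),(400,500))]))
crop(g,300,180,80,60,9,"pics/sp.png"); crop(g,425,190,70,110,5,"pics/sc.png")
P=cloud(f);Q=cloud(g)
for n,C,b in(("A",P,(180,205,215,245)),("B",P,(195,252,240,292)),("blank",P,(410,225,436,245)),("pod",P,(290,180,362,252)),
 ("sA",Q,(430,245,475,300)),("sB",Q,(437,200,482,250)),("sblank",Q,(280,140,298,168))):
    p=C[b[1]:b[3],b[0]:b[2]].reshape(-1,3); m=p[:,2]>.015; q=p[m]
    print(n,m.sum(),"z max",np.percentile(q[:,2],[50,90,98,100]).round(4),"mean",q.mean(0).round(4))
    for lo,hi in((.02,.04),(.04,.055),(.055,.066),(.066,.09),(.09,.12)):
        s=q[(q[:,2]>lo)&(q[:,2]<hi)]
        if len(s)>4: print("  ",lo,hi,len(s),s.min(0).round(4),s.max(0).round(4),s.mean(0).round(4))
tb=P[300:350,100:200].reshape(-1,3);print("table z",tb[:,2].mean(),Q[300:330,400:440].reshape(-1,3)[:,2].mean())
E
```

```text
A 465 z max [0.051  0.0799 0.0822 1.0203] mean [0.4612 0.2805 0.0653]
   0.02 0.04 45 [0.4365 0.2626 0.0213] [0.485  0.2917 0.04  ] [0.4574 0.2693 0.0304]
   0.04 0.055 205 [0.4374 0.2627 0.0403] [0.4866 0.315  0.0545] [0.4632 0.2836 0.0488]
   0.055 0.066 31 [0.4369 0.273  0.0555] [0.4881 0.293  0.0659] [0.4622 0.2827 0.0608]
   0.066 0.09 163 [0.4361 0.2738 0.0663] [0.4879 0.3046 0.0836] [0.4618 0.2877 0.0779]
B 804 z max [0.0644 0.1026 0.1046 1.0203] mean [0.3545 0.2235 0.0858]
   0.02 0.04 47 [0.3226 0.1993 0.0213] [0.3849 0.2242 0.0387] [0.3543 0.2058 0.0304]
   0.04 0.055 38 [0.3213 0.199  0.0403] [0.3849 0.2242 0.0549] [0.3547 0.2058 0.0475]
   0.055 0.066 375 [0.3197 0.1989 0.0551] [0.3849 0.2648 0.066 ] [0.3551 0.23   0.0627]
   0.066 0.09 63 [0.3247 0.1984 0.0661] [0.3732 0.259  0.0897] [0.3513 0.2231 0.0764]
   0.09 0.12 257 [0.3338 0.1996 0.0908] [0.3714 0.2661 0.1059] [0.3531 0.2314 0.1011]
blank 150 z max [0.0576 0.0603 0.0615 0.0631] mean [ 0.4401 -0.264   0.0516]
   0.02 0.04 22 [ 0.4276 -0.2657  0.0202] [ 0.4521 -0.2534  0.037 ] [ 0.4377 -0.2571  0.0298]
   0.04 0.05
[... 1173 characters left out ...]
] [0.378  0.2406 0.0474]
   0.055 0.066 292 [0.3344 0.1969 0.055 ] [0.3878 0.2637 0.0659] [0.3724 0.2304 0.0624]
   0.066 0.09 247 [0.3496 0.1971 0.066 ] [0.4424 0.2784 0.0899] [0.3647 0.2347 0.0781]
   0.09 0.12 303 [0.3372 0.1959 0.09  ] [0.3748 0.2636 0.1058] [0.3581 0.233  0.0996]
sblank 167 z max [0.0464 0.0604 0.0613 0.663 ] mean [ 0.4512 -0.2596  0.0472]
   0.02 0.04 52 [ 0.4364 -0.2784  0.0216] [ 0.4571 -0.2554  0.0397] [ 0.4496 -0.262   0.0308]
   0.04 0.055 43 [ 0.4359 -0.2774  0.0405] [ 0.4576 -0.256   0.0545] [ 0.4495 -0.262   0.0475]
   0.055 0.066 56 [ 0.4292 -0.285   0.0551] [ 0.4583 -0.2563  0.0626] [ 0.4447 -0.2678  0.0592]
table z 0.0023279899822521506 0.0007159258636500373
```

View pics/tc.png

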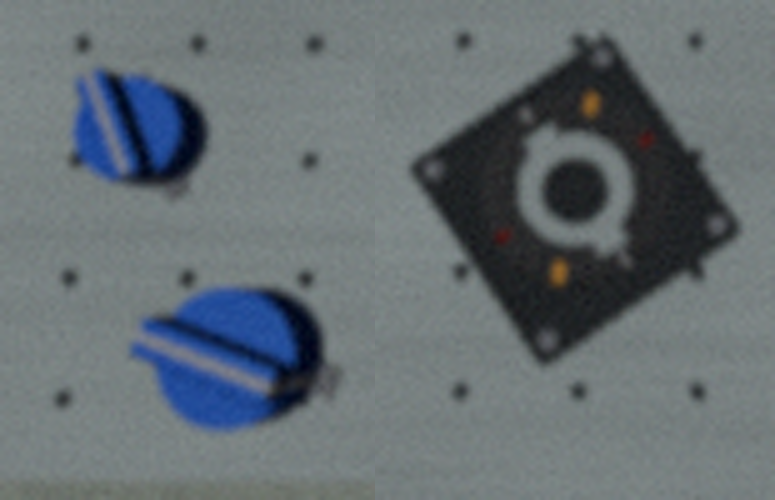

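View pics/sp.png

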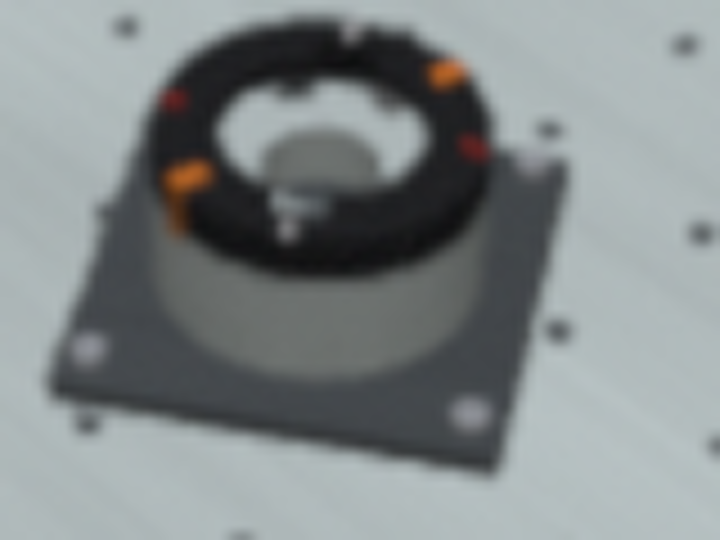

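View pics/sc.png

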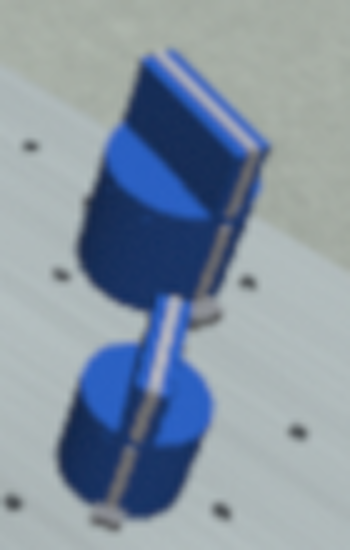

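The crops confirm the marks in order (white, orange, red, clockwise seen from above) and the smaller cap at top px (196,225). Next come the pixel-to-world measurements.

```bash
cat >> h.py <<'E'
def cent(f,mask): 
    n,l,s,c=cv2.connectedComponentsWithStats(mask.astype(np.uint8)); return [(c[i],s[i,4]) for i in range(1,n)]
E
python3 - <<'E'
from h import *
for n in("top","scene"):
    f=manip.grab_frame(n); im=f["image"].astype(int); P=cloud(f)
    hsv=cv2.cvtColor(f["image"],cv2.COLOR_RGB2HSV)
    near=(np.hypot(P[...,0]-.487,P[...,1]+.027)<.06)&(P[...,2]>.045)
    for nm,m in(("orange",(hsv[...,0]>5)&(hsv[...,0]<22)&(hsv[...,1]>130)&(hsv[...,2]>90)),("red",((hsv[...,0]<5)|(hsv[...,0]>170))&(hsv[...,1]>110)&(hsv[...,2]>50))):
        cc=[c for c in cent(f,m&near) if c[1]>=3]
        w=[ray(f,*c[0],.06) for c in cc]
        print(n,nm,[(c[0].round(1),c[1]) for c in cc])
        if len(w)==2: d=w[1]-w[0]; print("   mid",((w[0]+w[1])/2).round(4),"ang",np.degrees(np.arctan2(d[1],d[0])).round(1),"dist",np.linalg.norm(d).round(4))
    # rim top ring
    sel=near&(abs(P[...,2]-.06)<.004)
    q=P[sel][:,:2]
    from scipy.optimize import least_squares
    # annulus fit: dark pixels projected on z=.06
    v,u=np.nonzero(near&(im.sum(-1)<150)&(abs(P[...,2]-.06)<.006))
    W=np.array([ray(f,a,b,.06) for a,b in zip(u,v)])[:,:2]
    hull=cv2.convexHull(W.astype(np.float32)).reshape(-1,2)
    s=least_squares(lambda x:np.hypot(*(hull-x[:2]).T)-x[2],[.487,-.027,.046],loss="soft_l1",f_scale=.002).x
    print(n,"rim hull circle",s.round(4))
    # bar A
    for nm,ctr,h in(("A",(.463,.288),.08),("B",(.354,.231),.103)):
        m=(np.hypot(P[...,0]-ctr[0],P[...,1]-ctr[1])<.05)&(abs(P[...,2]-h)<.0035)
        v,u=np.nonzero(m); W=np.array([ray(f,a,b,h) for a,b in zip(u,v)])[:,:2].astype(np.float32)
        r=cv2.minAreaRect(W*1000); c=W.mean(0); d=np.linalg.svd(W-c,full_matrices=False)[2][0]
        print(n,nm,len(W),"cen",c.round(4),"ang",np.degrees(np.arctan2(d[1],d[0])).round(1),"rect",np.round(r[0],1),np.round(r[1],1),round(r[2],1))
        # white line
        wm=m&(hsv[...,1]<90)&(hsv[...,2]>100)
        v,u=np.nonzero(wm); 
        if len(v)>3:
            W=np.array([ray(f,a,b,h) for a,b in zip(u,v)])[:,:2]; c=(W.min(0)+W.max(0))/2; d=np.linalg.svd(W-W.mean(0),full_matrices=False)[2][0]
            print("   line",len(W),c.round(4),np.degrees(np.arctan2(d[1],d[0])).round(1))
    # blank top face
    m=(np.hypot(P[...,0]-.441,P[...,1]+.267)<.03)&(abs(P[...,2]-.06)<.004)
    v,u=np.nonzero(m); W=np.array([ray(f,a,b,.06) for a,b in zip(u,v)])[:,:2]
    print(n,"blank",len(W),W.mean(0).round(4),(W.min(0)).round(4),W.max(0).round(4))
    crop(f,*( (405,220,40,30) if n=="top" else (270,135,40,40)),14,f"pics/b_{n}.png")
E
```

```text
top orange [(array([327.8, 198.5]), np.int32(10)), (array([321.2, 231.9]), np.int32(11))]
   mid [ 0.4881 -0.0271  0.06  ] ang 168.9 dist 0.0826
top red [(array([338.8, 205.6]), np.int32(5)), (array([310.2, 224.8]), np.int32(6))]
   mid [ 0.4879 -0.0271  0.06  ] ang 124.1 dist 0.0835
top rim hull circle [ 0.4871 -0.0275  0.0455]
top A 121 cen [0.4626 0.2888] ang -156.3 rect [462.2 288.6] [52.  13.9] 23.3
   line 35 [0.4632 0.289 ] -156.4
top B 213 cen [0.3531 0.2322] ang 69.9 rect [353. 232.] [67.1 17.8] 69.6
   line 61 [0.3537 0.2333] -110.4
top blank 99 [ 0.4409 -0.2669] [ 0.4289 -0.2793] [ 0.4527 -0.2528]
scene orange [(array([348.9, 187.9]), np.int32(8)), (array([320.3, 199.2]), np.int32(13))]
   mid [ 0.4898 -0.0287  0.06  ] ang -11.0 dist 0.0818
scene red [(array([319.2, 190.6]), np.int32(5)), (array([352., 196.]), np.int32(7))]
   mid [ 0.4882 -0.0282  0.06  ] ang 123.7 dist 0.0808
scene rim hull circle [ 0.4932 -0.0245  0.0452]
scene A 154 cen [0.465  0.2881] ang 23.4 rect [464.6 287.7] [54.6 14.1] 23.7
   line 52 [0.464  0.2891] 23.9
scene B 198 cen [0.3564 0.2326] ang 70.2 rect [356.2 230.9] [67.4 20.2] 70.1
   line 72 [0.3539 0.2308] 70.7
scene blank 50 [ 0.4447 -0.2679] [ 0.4308 -0.2836] [ 0.458  -0.2545]
```

View pics/b_top.png

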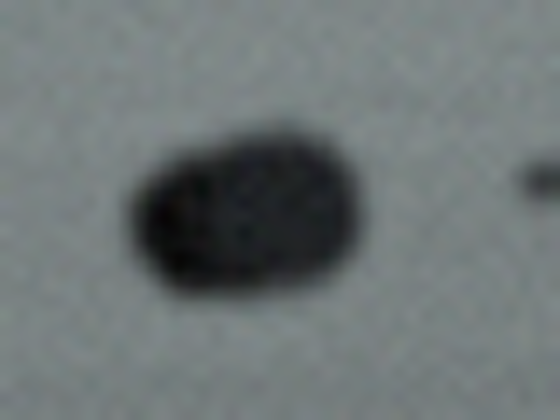

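View pics/b_scene.png

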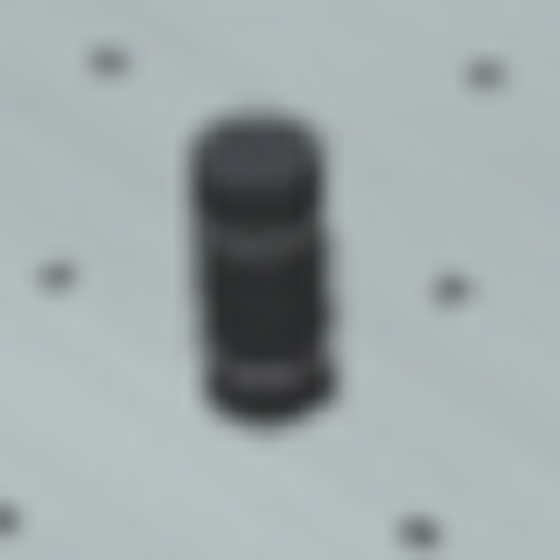

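```bash
cat >> h.py <<'E'
def tgt(x,y,z,yaw):
    """print shift/turn in current tool axes; yaw=deg heading of tool x, tool z down"""
    o=manip.get_obs(); T=R.from_rotvec(o["eef_rot"]); p=np.array(o["position"])
    a=np.radians(yaw); X=np.array([np.cos(a),np.sin(a),0]);Z=np.array([0,0,-1.]);Y=np.cross(Z,X)
    G=R.from_matrix(np.c_[X,Y,Z])
    print("shift",T.inv().apply(np.array([x,y,z])-p).round(4),"turn",(T.inv()*G).as_rotvec().round(4))
def st():
    o=manip.get_obs(); M=R.from_rotvec(o["eef_rot"]).as_matrix()
    print("t",round(o["t"],2),"p",np.round(o["position"],4),"yaw",np.degrees(np.arctan2(M[1,0],M[0,0])).round(2),"z",M[:,2].round(4),"F",np.round(o["wrist_force"],2),"T",np.round(o["wrist_torque"],3),"g",round(o["grip_width"]*91.8,1),"q7",round(o["joint_positions"][6],2))
E
python3 - <<'E'
from h import *
f=manip.grab_frame("top");P=cloud(f)
q=P[235:370,535:640].reshape(-1,3); 
for lo,hi in((.03,.09),(.09,.13),(.13,.17),(.17,.22),(.22,.5)):
    s=q[(q[:,2]>lo)&(q[:,2]<hi)]
    if len(s): print(lo,hi,len(s),s.min(0).round(3),s.max(0).round(3))
st()
for k in range(3):
    manip.grab_frame("top"); st()
tgt(.442,-.267,.15,20)
E
```

```text
0.03 0.09 1613 [ 0.18  -0.717  0.03 ] [ 0.425 -0.566  0.09 ]
0.09 0.13 8205 [ 0.18  -0.734  0.09 ] [ 0.419 -0.567  0.12 ]
0.22 0.5 60 [ 0.184 -0.576  0.223] [ 0.209 -0.531  0.312]
t 0.35 p [ 0.1895 -0.6216  0.2265] yaw 16.95 z [-1.e-04  5.e-04 -1.e+00] F [-0.25 -1.14 -0.08] T [-0.033 -0.     0.028] g 91.6 q7 -0.21
t 0.4 p [ 0.1895 -0.6217  0.2266] yaw 16.95 z [-0.e+00  3.e-04 -1.e+00] F [ 0.23 -0.63 -0.66] T [ 0.059 -0.008  0.005] g 91.5 q7 -0.21
t 0.45 p [ 0.1895 -0.6217  0.2266] yaw 16.95 z [-0.e+00  2.e-04 -1.e+00] F [-0.26 -0.42 -0.08] T [-0.034 -0.046  0.004] g 91.6 q7 -0.21
t 0.5 p [ 0.1895 -0.6217  0.2267] yaw 16.95 z [-0.e+00  1.e-04 -1.e+00] F [-0.03  0.07  0.02] T [ 0.029 -0.01   0.024] g 91.7 q7 -0.21
shift [ 0.345  -0.2657  0.0767] turn [-0.0001  0.     -0.0532]
```

```bash
python3 -m inch '[{"x":0.03,"y":-0.023},{"x":0.065,"y":-0.05},{"x":0.105,"y":-0.08,"wz":-0.02},{"x":0.145,"y":-0.112,"wz":-0.03},{"x":0.185,"y":-0.143,"wz":-0.04},{"x":0.225,"y":-0.174,"wz":-0.05,"z":0.01},{"x":0.265,"y":-0.205,"wz":-0.05,"z":0.03},{"x":0.305,"y":-0.235,"wz":-0.05,"z":0.04}]'; python3 -c "
from h import *
st();tgt(.442,-.267,.10,20)"
```

```text
t 0.5 p [ 0.1895 -0.6217  0.2267] yaw 16.95 z [-0.e+00  1.e-04 -1.e+00] F [-0.03  0.07  0.02] T [ 0.029 -0.01   0.024] g 91.7 q7 -0.21
shift [ 0.345  -0.2657  0.1267] turn [-0.0001  0.     -0.0532]$[0]: bad value
```

```bash
python3 -m inch '[{"wx":0,"wy":0,"wz":0,"x":0.03,"y":-0.023,"z":0,"fingers":0.09},{"wx":0,"wy":0,"wz":0,"x":0.065,"y":-0.05,"z":0,"fingers":0.09},{"wx":0,"wy":0,"wz":-0.02,"x":0.105,"y":-0.08,"z":0,"fingers":0.09},{"wx":0,"wy":0,"wz":-0.03,"x":0.145,"y":-0.112,"z":0,"fingers":0.09},{"wx":0,"wy":0,"wz":-0.04,"x":0.185,"y":-0.143,"z":0,"fingers":0.09},{"wx":0,"wy":0,"wz":-0.05,"x":0.225,"y":-0.174,"z":0.01,"fingers":0.09},{"wx":0,"wy":0,"wz":-0.05,"x":0.265,"y":-0.205,"z":0.03,"fingers":0.09},{"wx":0,"wy":0,"wz":-0.05,"x":0.305,"y":-0.235,"z":0.04,"fingers":0.09}]'; python3 -c "
from h import *
st();tgt(.442,-.267,.10,20)"
```

```text
t: 1.3
position: [0.4081, -0.3134, 0.1882]
eef_rot: [3.094, 0.539, -0.0]
wrist_force: [1.1, 0.4, 0.1]
grip_width: 0.979
t 1.3 p [ 0.4081 -0.3134  0.1882] yaw 19.78 z [-1.e-04 -6.e-04 -1.e+00] F [1.1  0.4  0.13] T [-0.048 -0.007 -0.019] g 89.9 q7 -0.82
shift [ 0.0476 -0.0323  0.0881] turn [ 0.0005  0.0003 -0.0039]
```

```bash
python3 -m inch '[{"wx":0,"wy":0,"wz":0,"x":0.024,"y":-0.016,"z":0.03,"fingers":0.09},{"wx":0,"wy":0,"wz":0,"x":0.048,"y":-0.032,"z":0.06,"fingers":0.09},{"wx":0,"wy":0,"wz":0,"x":0.048,"y":-0.032,"z":0.088,"fingers":0.09},{"wx":0,"wy":0,"wz":0,"x":0.048,"y":-0.032,"z":0.088,"fingers":0.09}]'
python3 - <<'E'
from h import *
st();tgt(.442,-.267,.04,20)
f=manip.grab_frame("top");g=manip.grab_frame("scene")
crop(f,370,180,100,90,7,"pics/t2.png");crop(g,240,90,100,90,7,"pics/s2.png")
p=manip.get_obs()["position"]; print(proj(f,p),proj(g,p))
E
```

```text
t: 1.7
position: [0.4404, -0.2647, 0.0971]
eef_rot: [-3.09, -0.543, 0.008]
wrist_force: [-0.3, -0.8, -0.3]
grip_width: 0.983
t 1.7 p [ 0.4404 -0.2647  0.0971] yaw 19.93 z [-0.0055  0.0033 -1.    ] F [-0.33 -0.85 -0.3 ] T [-0.05   0.091 -0.029] g 90.2 q7 -1.03
shift [0.0009 0.003  0.0571] turn [-0.005   0.0041 -0.0012]
[[429.47459066 233.41003045]] [[287.45325011 132.68206797]]
```

View pics/t2.png

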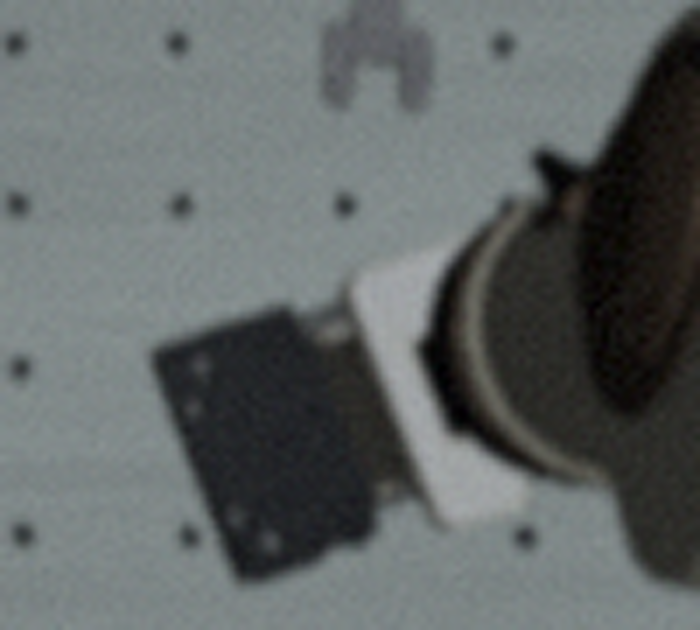

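View pics/s2.png

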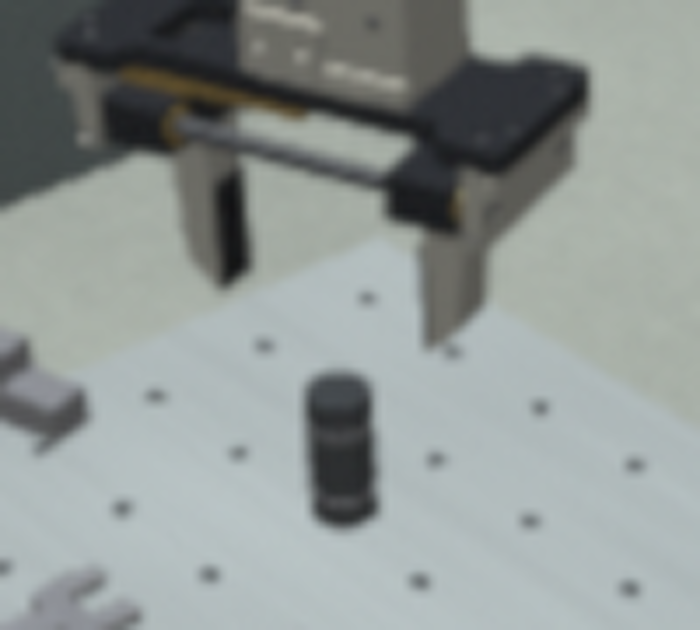

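The top view shows the gripper over the blank. In the scene crop, the fingertips are at about (273,131) and (301,139), straddling the blank as projected. I'll descend and grip.

```bash
python3 -m inch '[{"wx":0,"wy":0,"wz":0,"x":0.001,"y":0.003,"z":0.03,"fingers":0.06},{"wx":-0.005,"wy":0.004,"wz":0,"x":0.001,"y":0.003,"z":0.057,"fingers":0.045},{"wx":-0.005,"wy":0.004,"wz":0,"x":0.001,"y":0.003,"z":0.057,"fingers":0.045},{"wx":-0.005,"wy":0.004,"wz":0,"x":0.001,"y":0.003,"z":0.057,"fingers":0.02},{"wx":-0.005,"wy":0.004,"wz":0,"x":0.001,"y":0.003,"z":0.057,"fingers":0.02},{"wx":-0.005,"wy":0.004,"wz":0,"x":0.001,"y":0.003,"z":0.057,"fingers":0.02},{"wx":-0.005,"wy":0.004,"wz":0,"x":0.001,"y":0.003,"z":0.057,"fingers":0.02}]' 5; python3 -c "
from h import *
st();tgt(.442,-.267,.04,110)"
```

```text
t: 2.5
position: [0.4448, -0.2705, 0.0445]
eef_rot: [3.089, 0.538, 0.008]
wrist_force: [-0.3, -0.5, 0.4]
grip_width: 0.417
t 2.5 p [ 0.4448 -0.2705  0.0445] yaw 19.75 z [ 0.006  -0.0049 -1.    ] F [-0.31 -0.48  0.4 ] T [0.024 0.004 0.035] g 38.3 q7 -1.1
shift [-0.0015 -0.0042  0.0045] turn [ 0.0084  0.002  -1.5752]
```

```bash
python3 -m inch '[{"wx":0.008,"wy":0.002,"wz":0,"x":-0.0015,"y":-0.004,"z":0.0045,"fingers":0.02},{"wx":0.008,"wy":0.002,"wz":0,"x":-0.0015,"y":-0.004,"z":0.0045,"fingers":0.02},{"wx":0.008,"wy":0.002,"wz":0,"x":-0.0015,"y":-0.004,"z":0.0045,"fingers":0.02},{"wx":0.008,"wy":0.002,"wz":0,"x":-0.0015,"y":-0.004,"z":0.0045,"fingers":0.02}]' 5; python3 -c "
from h import *
st();tgt(.442,-.267,.04,20)"
```

```text
t: 2.9
position: [0.4421, -0.2672, 0.04]
eef_rot: [-3.093, -0.538, -0.009]
wrist_force: [-0.1, 0.1, 0.8]
grip_width: 0.303
t 2.9 p [ 0.4421 -0.2672  0.04  ] yaw 19.75 z [ 0.0053  0.0034 -1.    ] F [-0.09  0.15  0.78] T [-0.045 -0.033 -0.006] g 27.8 q7 -1.09
shift [-0.0001 -0.0003  0.    ] turn [-0.0014 -0.0061 -0.0044]
```

```bash
python3 -m inch '[{"wx":0,"wy":0,"wz":0,"x":0,"y":0,"z":0,"fingers":0.05},{"wx":0,"wy":0,"wz":0,"x":0,"y":0,"z":0,"fingers":0.05},{"wx":0,"wy":0,"wz":0,"x":0,"y":0,"z":0,"fingers":0.05},{"wx":0,"wy":0,"wz":-0.13,"x":0,"y":0,"z":0,"fingers":0.05},{"wx":0,"wy":0,"wz":-0.26,"x":0,"y":0,"z":0,"fingers":0.05},{"wx":0,"wy":0,"wz":-0.4,"x":0,"y":0,"z":0,"fingers":0.05},{"wx":0,"wy":0,"wz":-0.54,"x":0,"y":0,"z":0,"fingers":0.05},{"wx":0,"wy":0,"wz":-0.68,"x":0,"y":0,"z":0,"fingers":0.05}]' 5; python3 -m inch '[{"wx":0,"wy":0,"wz":-0.14,"x":0,"y":0,"z":0,"fingers":0.05},{"wx":0,"wy":0,"wz":-0.28,"x":0,"y":0,"z":0,"fingers":0.05},{"wx":0,"wy":0,"wz":-0.42,"x":0,"y":0,"z":0,"fingers":0.05},{"wx":0,"wy":0,"wz":-0.56,"x":0,"y":0,"z":0,"fingers":0.05},{"wx":0,"wy":0,"wz":-0.7,"x":0,"y":0,"z":0,"fingers":0.05},{"wx":0,"wy":0,"wz":-0.8,"x":0,"y":0,"z":0,"fingers":0.05},{"wx":0,"wy":0,"wz":-0.88,"x":0,"y":0,"z":0,"fingers":0.05},{"wx":0,"wy":0,"wz":-0.9,"x":0,"y":0,"z":0,"fingers":0.05}]' 5;python3 -c "
from h import *
st();tgt(.442,-.267,.04,110)"
```

```text
t: 3.7
position: [0.442, -0.2672, 0.04]
eef_rot: [-2.733, -1.548, -0.01]
wrist_force: [0.3, -0.2, 0.0]
grip_width: 0.543
t: 4.5
position: [0.4418, -0.2672, 0.0397]
eef_rot: [1.786, 2.583, 0.009]
wrist_force: [0.2, -0.2, -0.3]
grip_width: 0.548
t 4.5 p [ 0.4418 -0.2672  0.0397] yaw 110.67 z [ 0.0049  0.0039 -1.    ] F [ 0.22 -0.21 -0.31] T [ 0.031 -0.156 -0.033] g 50.3 q7 0.23
shift [ 0.0001  0.0002 -0.0003] turn [ 0.0059 -0.002   0.0117]
```

```bash
python3 -m inch '[{"wx":0.006,"wy":-0.002,"wz":0,"x":0,"y":0,"z":0,"fingers":0.02},{"wx":0.006,"wy":-0.002,"wz":0,"x":0,"y":0,"z":0,"fingers":0.02},{"wx":0.006,"wy":-0.002,"wz":0,"x":0,"y":0,"z":0,"fingers":0.02},{"wx":0.006,"wy":-0.002,"wz":0,"x":0,"y":0,"z":0,"fingers":0.02},{"wx":0.006,"wy":-0.002,"wz":0,"x":0,"y":0,"z":0,"fingers":0.02},{"wx":0.006,"wy":-0.002,"wz":0,"x":0,"y":0,"z":-0.001,"fingers":0.02}]' 25;python3 -c "
from h import *
st();tgt(.442,-.267,.15,110)"
```

```text
t: 5.1
position: [0.4415, -0.2671, 0.0405]
eef_rot: [-1.787, -2.583, 0.0]
wrist_force: [-0.6, 1.1, -2.6]
grip_width: 0.299
t 5.1 p [ 0.4415 -0.2671  0.0405] yaw 110.66 z [-6.e-04  1.e-04 -1.e+00] F [-0.56  1.14 -2.64] T [-0.043 -0.12   0.008] g 27.5 q7 0.23
shift [-0.      0.0004 -0.1095] turn [-0.0006 -0.0003  0.0115]
```

```bash
python3 -c "
from h import *
tgt(.4885,-.0275,.14,110.66)"
python3 -m inch '[{"wx":0,"wy":0,"wz":0,"x":0,"y":0,"z":-0.02,"fingers":0.02},{"wx":0,"wy":0,"wz":0,"x":0,"y":0,"z":-0.05,"fingers":0.02},{"wx":0,"wy":0,"wz":0,"x":0,"y":0,"z":-0.08,"fingers":0.02},{"wx":0,"wy":0,"wz":0,"x":0.01,"y":0.006,"z":-0.1,"fingers":0.02},{"wx":0,"wy":0,"wz":0,"x":0.04,"y":0.024,"z":-0.1,"fingers":0.02},{"wx":0,"wy":0,"wz":0,"x":0.08,"y":0.048,"z":-0.1,"fingers":0.02},{"wx":0,"wy":0,"wz":0,"x":0.12,"y":0.075,"z":-0.1,"fingers":0.02},{"wx":0,"wy":0,"wz":0,"x":0.16,"y":0.1,"z":-0.1,"fingers":0.02}]' 25;python3 -c "
from h import *
st();tgt(.4885,-.0275,.14,110.66)"
```

```text
shift [ 0.2076  0.1285 -0.0995] turn [-0.0006 -0.0003 -0.    ]
t: 5.9
position: [0.4786, -0.0807, 0.1406]
eef_rot: [-1.788, -2.582, 0.001]
wrist_force: [1.3, 0.9, -2.3]
grip_width: 0.297
t 5.9 p [ 0.4786 -0.0807  0.1406] yaw 110.59 z [-5.e-04 -1.e-04 -1.e+00] F [ 1.3   0.86 -2.25] T [-0.007 -0.236  0.013] g 27.3 q7 -0.01
shift [0.0464 0.028  0.0006] turn [-0.0005 -0.0001 -0.0012]
```

```bash
python3 -m inch '[{"wx":0,"wy":0,"wz":0,"x":0.025,"y":0.015,"z":0,"fingers":0.02},{"wx":0,"wy":0,"wz":0,"x":0.04,"y":0.024,"z":0,"fingers":0.02},{"wx":0,"wy":0,"wz":0,"x":0.0464,"y":0.028,"z":0.005,"fingers":0.02},{"wx":0,"wy":0,"wz":0,"x":0.0464,"y":0.028,"z":0.015,"fingers":0.02},{"wx":0,"wy":0,"wz":0,"x":0.0464,"y":0.028,"z":0.025,"fingers":0.02},{"wx":0,"wy":0,"wz":0,"x":0.0464,"y":0.028,"z":0.03,"fingers":0.02},{"wx":0,"wy":0,"wz":0,"x":0.0464,"y":0.028,"z":0.03,"fingers":0.02}]' 25;python3 - <<'E'
from h import *
st();tgt(.4885,-.0275,.11,110.66)
f=manip.grab_frame("top");g=manip.grab_frame("scene")
crop(f,280,165,100,90,7,"pics/t3.png");crop(g,290,140,90,90,7,"pics/s3.png")
E
```

```text
t: 6.6
position: [0.4873, -0.0288, 0.1092]
eef_rot: [-1.79, -2.579, 0.003]
wrist_force: [0.2, 0.1, -1.2]
grip_width: 0.296
t 6.6 p [ 0.4873 -0.0288  0.1092] yaw 110.48 z [-0.0032 -0.     -1.    ] F [ 0.21  0.13 -1.25] T [-0.056 -0.1   -0.006] g 27.2 q7 -0.17
shift [ 0.0008  0.0016 -0.0008] turn [-0.003  -0.0011 -0.0032]
```

View pics/s3.png

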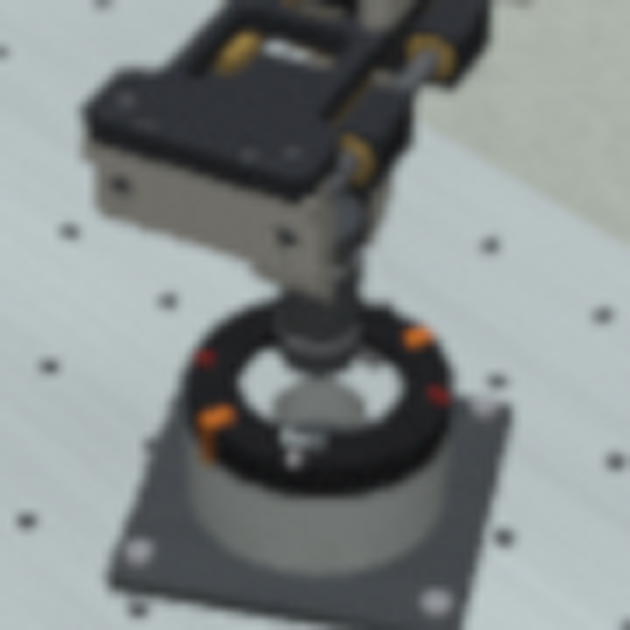

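View pics/t3.png

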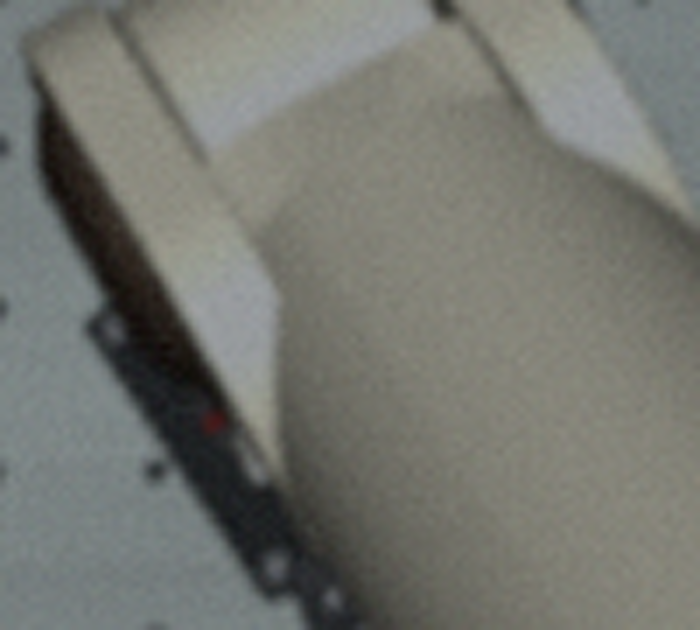

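In the scene crop, the hanging blank is at column 317 and the well bore is centred at column 320, so they line up. I'll lower in steps and watch the force.

```bash
python3 -m inch '[{"wx":-0.003,"wy":-0.001,"wz":0,"x":0.0008,"y":0.0016,"z":0,"fingers":0.02},{"wx":-0.003,"wy":-0.001,"wz":0,"x":0.0008,"y":0.0016,"z":0,"fingers":0.02},{"wx":-0.003,"wy":-0.001,"wz":0,"x":0.0008,"y":0.0016,"z":0.005,"fingers":0.02},{"wx":-0.003,"wy":-0.001,"wz":0,"x":0.0008,"y":0.0016,"z":0.01,"fingers":0.02},{"wx":-0.003,"wy":-0.001,"wz":0,"x":0.0008,"y":0.0016,"z":0.015,"fingers":0.02},{"wx":-0.003,"wy":-0.001,"wz":0,"x":0.0008,"y":0.0016,"z":0.02,"fingers":0.02}]' 25;python3 -c "
from h import *
st();tgt(.4885,-.0275,.0655,110.66)"
```

```text
t: 7.3
position: [0.4893, -0.0268, 0.0897]
eef_rot: [1.79, 2.581, 0.002]
wrist_force: [0.0, 0.2, -2.2]
grip_width: 0.298
t 7.3 p [ 0.4893 -0.0268  0.0897] yaw 110.52 z [ 1.6e-03  2.0e-04 -1.0e+00] F [ 0.03  0.22 -2.22] T [-0.008 -0.107  0.022] g 27.3 q7 -0.2
shift [-0.0004 -0.001   0.0242] turn [ 0.0016  0.0003 -0.0025]
```

```bash
python3 -m inch '[{"wx":0.002,"wy":0,"wz":0,"x":-0.0004,"y":-0.001,"z":0,"fingers":0.02},{"wx":0.002,"wy":0,"wz":0,"x":-0.0004,"y":-0.001,"z":0.003,"fingers":0.02},{"wx":0.002,"wy":0,"wz":0,"x":-0.0004,"y":-0.001,"z":0.006,"fingers":0.02},{"wx":0.002,"wy":0,"wz":0,"x":-0.0004,"y":-0.001,"z":0.009,"fingers":0.02},{"wx":0.002,"wy":0,"wz":0,"x":-0.0004,"y":-0.001,"z":0.011,"fingers":0.02}]' 25;python3 -c "
from h import *
st();tgt(.4885,-.0275,.0655,110.66)"
```

```text
t: 7.8
position: [0.4884, -0.0276, 0.0784]
eef_rot: [-1.79, -2.582, 0.001]
wrist_force: [0.1, -1.0, -1.8]
grip_width: 0.295
t 7.8 p [ 0.4884 -0.0276  0.0784] yaw 110.52 z [-4.e-04 -4.e-04 -1.e+00] F [ 0.05 -0.98 -1.77] T [-0.063 -0.099 -0.011] g 27.1 q7 -0.22
shift [0.     0.0001 0.0129] turn [-0.0005  0.0003 -0.0025]
```

No contact force yet, with the underside at z≈0.0385, so it is past the well's edge. I'll go on down.

```bash
python3 -m inch '[{"wx":0,"wy":0,"wz":0,"x":0,"y":0,"z":0.003,"fingers":0.02},{"wx":0,"wy":0,"wz":0,"x":0,"y":0,"z":0.006,"fingers":0.02},{"wx":0,"wy":0,"wz":0,"x":0,"y":0,"z":0.009,"fingers":0.02},{"wx":0,"wy":0,"wz":0,"x":0,"y":0,"z":0.011,"fingers":0.02},{"wx":0,"wy":0,"wz":0,"x":0,"y":0,"z":0.0125,"fingers":0.02},{"wx":0,"wy":0,"wz":0,"x":0,"y":0,"z":0.0135,"fingers":0.02}]' 25;python3 -c "
from h import *
st();tgt(.4885,-.0275,.0655,110.66)"
```

```text
t: 8.4
position: [0.4884, -0.0275, 0.0648]
eef_rot: [-1.79, -2.582, 0.001]
wrist_force: [-0.5, -0.2, -0.1]
grip_width: 0.299
t 8.4 p [ 0.4884 -0.0275  0.0648] yaw 110.52 z [-4.e-04 -4.e-04 -1.e+00] F [-0.48 -0.24 -0.05] T [-0.014 -0.08  -0.005] g 27.4 q7 -0.24
shift [ 0.      0.0001 -0.0007] turn [-0.0006  0.0002 -0.0024]
```

```bash
python3 -m inch '[{"wx":0,"wy":0,"wz":0,"x":0,"y":0,"z":0,"fingers":0.05},{"wx":0,"wy":0,"wz":0,"x":0,"y":0,"z":0,"fingers":0.05},{"wx":0,"wy":0,"wz":0,"x":0,"y":0,"z":0,"fingers":0.05},{"wx":0,"wy":0,"wz":0,"x":0,"y":0,"z":0,"fingers":0.05},{"wx":0,"wy":0,"wz":0,"x":0,"y":0,"z":-0.03,"fingers":0.05},{"wx":0,"wy":0,"wz":0,"x":0,"y":0,"z":-0.07,"fingers":0.05},{"wx":0,"wy":0,"wz":0.05,"x":0,"y":0,"z":-0.1,"fingers":0.05},{"wx":0,"wy":0,"wz":0.15,"x":0,"y":0,"z":-0.11,"fingers":0.05}]' 25;python3 - <<'E'
from h import *
st();tgt(.4633,.2887,.14,23.6)
g=manip.grab_frame("scene")
crop(g,290,140,90,90,7,"pics/s4.png")
E
```

```text
t: 9.2
position: [0.4903, -0.027, 0.1777]
eef_rot: [1.979, 2.435, 0.003]
wrist_force: [0.6, -0.2, -0.4]
grip_width: 0.542
t 9.2 p [ 0.4903 -0.027   0.1777] yaw 101.79 z [ 4.e-03 -7.e-04 -1.e+00] F [ 0.58 -0.19 -0.44] T [-0.079 -0.117  0.015] g 49.8 q7 -0.21
shift [0.3146 0.0379 0.0374] turn [ 4.2000e-03 -1.3000e-03  1.3647e+00]
```

View pics/s4.png

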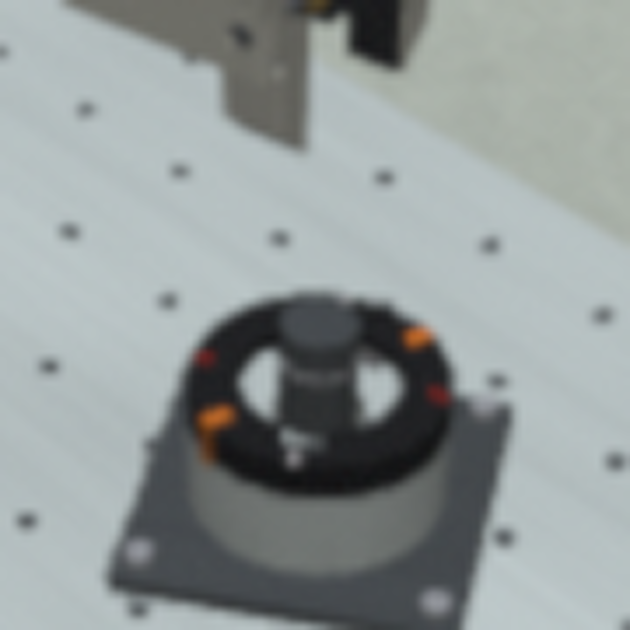

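The blank stands upright in the well, its top at crop (320,310). On to the cap.

```bash
python3 - <<'E'
from h import *
for n in("scene","top"):
    f=manip.grab_frame(n);P=cloud(f);m=np.hypot(P[...,0]-.4885,P[...,1]+.0275)<.013
    z=P[...,2][m]; z=z[(z>.07)&(z<.1)];print(n,len(z),np.median(z) if len(z) else 0)
E
python3 -m inch '[{"wx":0,"wy":0,"wz":0.1,"x":0.02,"y":0.002,"z":0,"fingers":0.05},{"wx":0,"wy":0,"wz":0.24,"x":0.06,"y":0.007,"z":0,"fingers":0.05},{"wx":0,"wy":0,"wz":0.38,"x":0.1,"y":0.012,"z":0,"fingers":0.05},{"wx":0,"wy":0,"wz":0.52,"x":0.14,"y":0.017,"z":0,"fingers":0.05},{"wx":0,"wy":0,"wz":0.66,"x":0.18,"y":0.022,"z":0,"fingers":0.05},{"wx":0,"wy":0,"wz":0.8,"x":0.22,"y":0.027,"z":0,"fingers":0.05},{"wx":0,"wy":0,"wz":0.94,"x":0.26,"y":0.032,"z":0,"fingers":0.05},{"wx":0,"wy":0,"wz":1.08,"x":0.29,"y":0.036,"z":0,"fingers":0.05}]' 25;python3 - <<'E'
from h import *
st();tgt(.4633,.2887,.11,23.6)
E
```

```text
scene 86 0.08414802818201289
top 0 0
t: 10.15
position: [0.4621, 0.2656, 0.1733]
eef_rot: [2.95, 1.076, -0.003]
wrist_force: [0.8, -0.4, 0.5]
grip_width: 0.543
t 10.15 p [0.4621 0.2656 0.1733] yaw 40.09 z [-0.001 -0.002 -1.   ] F [ 0.78 -0.36  0.46] T [-0.022 -0.055 -0.047] g 49.8 q7 -1.77
shift [ 0.0159 -0.017   0.0633] turn [0.0012 0.002  0.2878]
```

```bash
python3 -m inch '[{"wx":0,"wy":0,"wz":0.1,"x":0.008,"y":-0.008,"z":0,"fingers":0.05},{"wx":0,"wy":0,"wz":0.2,"x":0.0159,"y":-0.017,"z":0.02,"fingers":0.05},{"wx":0.001,"wy":0.002,"wz":0.288,"x":0.0159,"y":-0.017,"z":0.04,"fingers":0.05},{"wx":0.001,"wy":0.002,"wz":0.288,"x":0.0159,"y":-0.017,"z":0.063,"fingers":0.05},{"wx":0.001,"wy":0.002,"wz":0.288,"x":0.0159,"y":-0.017,"z":0.063,"fingers":0.05},{"wx":0.001,"wy":0.002,"wz":0.288,"x":0.0159,"y":-0.017,"z":0.063,"fingers":0.05}]' 25;python3 - <<'E'
from h import *
st();tgt(.4633,.2887,.056,23.6)
f=manip.grab_frame("top");g=manip.grab_frame("scene")
crop(f,150,180,100,90,7,"pics/t5.png");crop(g,400,190,100,110,6,"pics/s5.png")
E
```

```text
t: 10.75
position: [0.4623, 0.2884, 0.1093]
eef_rot: [3.074, 0.645, -0.004]
wrist_force: [-0.3, 0.3, 0.4]
grip_width: 0.55
t 10.75 p [0.4623 0.2884 0.1093] yaw 23.71 z [-0.0025 -0.0012 -1.    ] F [-0.25  0.31  0.44] T [-0.007 -0.015 -0.052] g 50.4 q7 -2.13
shift [0.0012 0.0002 0.0533] turn [0.0001 0.0028 0.002 ]
```

View pics/s5.png

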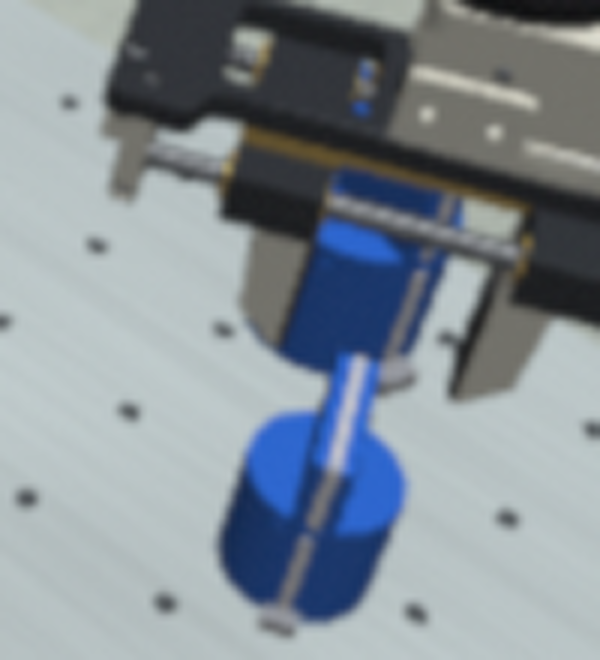

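View pics/t5.png

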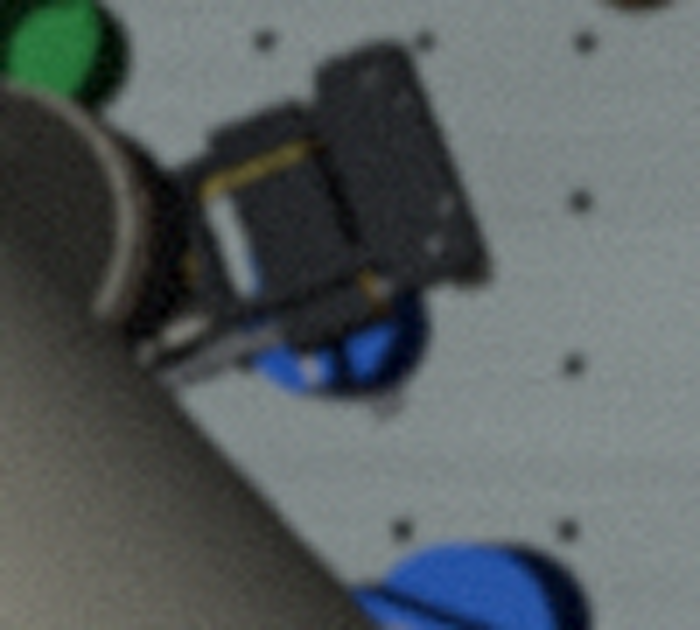

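The fingers straddle the smaller cap's bar in the scene crop, with tips near (270,340) and (457,395). I'll descend and close.

```bash
python3 -m inch '[{"wx":0,"wy":0.003,"wz":0.002,"x":0.001,"y":0,"z":0.02,"fingers":0.045},{"wx":0,"wy":0.003,"wz":0.002,"x":0.001,"y":0,"z":0.04,"fingers":0.04},{"wx":0,"wy":0.003,"wz":0.002,"x":0.001,"y":0,"z":0.05,"fingers":0.035},{"wx":0,"wy":0.003,"wz":0.002,"x":0.001,"y":0,"z":0.054,"fingers":0.03},{"wx":0,"wy":0.003,"wz":0.002,"x":0.001,"y":0,"z":0.054,"fingers":0.025}]' 20;python3 - <<'E'
from h import *
st();tgt(.4633,.2887,.055,23.6)
E
```

```text
t: 11.35
position: [0.4647, 0.2896, 0.0571]
eef_rot: [-3.075, -0.641, -0.006]
wrist_force: [0.3, 0.0, 0.9]
grip_width: 0.29
t 11.35 p [0.4647 0.2896 0.0571] yaw 23.54 z [ 0.0034  0.0018 -1.    ] F [0.33 0.04 0.86] T [-0.009  0.015  0.002] g 26.6 q7 -2.19
shift [-0.0016  0.0003  0.0021] turn [-0.0002 -0.0038 -0.0011]
```

```bash
python3 -m inch '[{"wx":0,"wy":-0.004,"wz":0,"x":-0.0016,"y":0,"z":0.002,"fingers":0.022},{"wx":0,"wy":-0.004,"wz":0,"x":-0.0016,"y":0,"z":0.002,"fingers":0.02},{"wx":0,"wy":-0.004,"wz":0,"x":-0.0016,"y":0,"z":0.002,"fingers":0.005},{"wx":0,"wy":-0.004,"wz":0,"x":-0.0016,"y":0,"z":0.002,"fingers":0.005},{"wx":0,"wy":-0.004,"wz":0,"x":-0.0016,"y":0,"z":0.002,"fingers":0.005},{"wx":0,"wy":-0.004,"wz":0,"x":-0.0016,"y":0,"z":0.002,"fingers":0.005}]' 30;python3 - <<'E'
from h import *
st();tgt(.4633,.2887,.055,23.6)
E
```

```text
t: 11.95
position: [0.4634, 0.2892, 0.0554]
eef_rot: [-3.075, -0.641, -0.001]
wrist_force: [-0.5, -0.5, 3.4]
grip_width: 0.151
t 11.95 p [0.4634 0.2892 0.0554] yaw 23.54 z [ 3.e-04  4.e-04 -1.e+00] F [-0.46 -0.53  3.35] T [-0.042  0.049  0.048] g 13.8 q7 -2.19
shift [-0.0003  0.0004  0.0004] turn [-0.0003 -0.0004 -0.001 ]
```

```bash
python3 -m inch '[{"wx":0,"wy":0,"wz":0,"x":0,"y":0,"z":-0.015,"fingers":0.005},{"wx":0,"wy":0,"wz":0,"x":0,"y":0,"z":-0.045,"fingers":0.005},{"wx":0,"wy":0,"wz":0,"x":0,"y":0,"z":-0.08,"fingers":0.005},{"wx":0,"wy":0,"wz":0,"x":0,"y":0,"z":-0.11,"fingers":0.005},{"wx":0,"wy":0,"wz":0,"x":0,"y":0,"z":-0.125,"fingers":0.005},{"wx":0,"wy":0,"wz":0,"x":0,"y":0,"z":-0.125,"fingers":0.005}]' 30;python3 - <<'E'
from h import *
st();tgt(.4886,-.0275,.175,34)
E
```

```text
t: 12.55
position: [0.4647, 0.2899, 0.1828]
eef_rot: [-3.074, -0.64, -0.008]
wrist_force: [1.0, 0.5, -1.3]
grip_width: 0.153
t 12.55 p [0.4647 0.2899 0.1828] yaw 23.53 z [ 0.0045  0.0021 -1.    ] F [ 0.97  0.54 -1.31] T [ 0.036 -0.039 -0.02 ] g 14.1 q7 -2.07
shift [-0.1048  0.3006  0.0073] turn [ 0.0003 -0.0049 -0.1827]
```

```bash
python3 -m inch '[{"wx":0,"wy":-0.005,"wz":0,"x":-0.008,"y":0.022,"z":0,"fingers":0.005},{"wx":0,"wy":-0.005,"wz":-0.02,"x":-0.022,"y":0.062,"z":0,"fingers":0.005},{"wx":0,"wy":-0.005,"wz":-0.05,"x":-0.036,"y":0.104,"z":0,"fingers":0.005},{"wx":0,"wy":-0.005,"wz":-0.08,"x":-0.05,"y":0.145,"z":0,"fingers":0.005},{"wx":0,"wy":-0.005,"wz":-0.11,"x":-0.064,"y":0.185,"z":0,"fingers":0.005},{"wx":0,"wy":-0.005,"wz":-0.14,"x":-0.079,"y":0.225,"z":0,"fingers":0.005},{"wx":0,"wy":-0.005,"wz":-0.17,"x":-0.092,"y":0.264,"z":0,"fingers":0.005},{"wx":0,"wy":-0.005,"wz":-0.183,"x":-0.101,"y":0.288,"z":0,"fingers":0.005}]' 30;python3 - <<'E'
from h import *
st();tgt(.4886,-.0275,.175,34)
E
```

```text
t: 13.35
position: [0.4856, -0.0186, 0.1805]
eef_rot: [3.005, 0.914, -0.005]
wrist_force: [-0.1, 0.4, -1.5]
grip_width: 0.15
t 13.35 p [ 0.4856 -0.0186  0.1805] yaw 33.85 z [-0.0032 -0.0011 -1.    ] F [-0.06  0.36 -1.48] T [-0.048 -0.019 -0.058] g 13.8 q7 -1.23
shift [-0.0025  0.0091  0.0055] turn [-0.0008  0.0033 -0.0027]
```

```bash
python3 -m inch '[{"wx":0,"wy":0.003,"wz":-0.003,"x":-0.0025,"y":0.009,"z":0.005,"fingers":0.005},{"wx":0,"wy":0.003,"wz":-0.003,"x":-0.0025,"y":0.009,"z":0.015,"fingers":0.005},{"wx":0,"wy":0.003,"wz":-0.003,"x":-0.0025,"y":0.009,"z":0.025,"fingers":0.005},{"wx":0,"wy":0.003,"wz":-0.003,"x":-0.0025,"y":0.009,"z":0.025,"fingers":0.005},{"wx":0,"wy":0.003,"wz":-0.003,"x":-0.0025,"y":0.009,"z":0.025,"fingers":0.005}]' 30;python3 - <<'E'
from h import *
st();tgt(.4886,-.0275,.125,34)
f=manip.grab_frame("top");g=manip.grab_frame("scene")
crop(f,280,165,100,90,7,"pics/t6.png");crop(g,290,110,90,110,6,"pics/s6.png")
E
```

```text
t: 13.85
position: [0.488, -0.0254, 0.1549]
eef_rot: [-3.001, -0.923, 0.002]
wrist_force: [-0.2, -0.5, -1.7]
grip_width: 0.149
t 13.85 p [ 0.488  -0.0254  0.1549] yaw 34.2 z [-0.002   0.0016 -1.    ] F [-0.18 -0.52 -1.69] T [ 0.013 -0.028 -0.002] g 13.7 q7 -1.24
shift [-0.0006  0.0022  0.0298] turn [-0.0025  0.0008  0.0036]
```

View pics/s6.png

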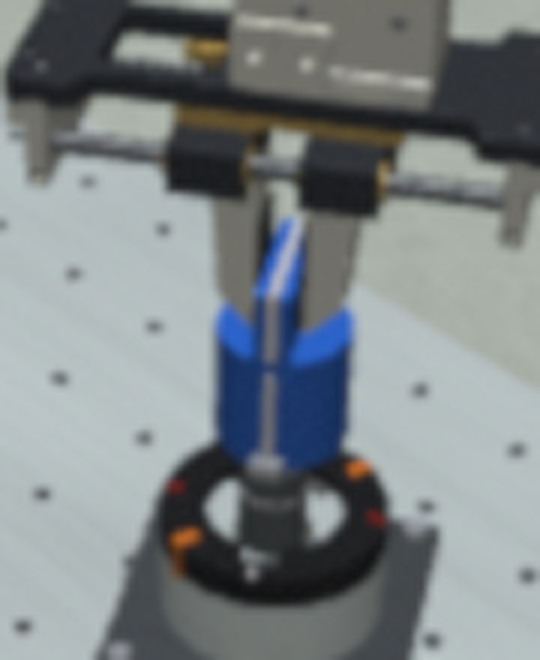

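The cap hangs over the blank with the lug side towards the white mark. I'll correct the 2 mm offset, lower to just above the rim and check again.

```bash
python3 -m inch '[{"wx":-0.002,"wy":0.001,"wz":0.003,"x":-0.0006,"y":0.0022,"z":0,"fingers":0.005},{"wx":-0.002,"wy":0.001,"wz":0.003,"x":-0.0006,"y":0.0022,"z":0.005,"fingers":0.005},{"wx":-0.002,"wy":0.001,"wz":0.003,"x":-0.0006,"y":0.0022,"z":0.012,"fingers":0.005},{"wx":-0.002,"wy":0.001,"wz":0.003,"x":-0.0006,"y":0.0022,"z":0.02,"fingers":0.005},{"wx":-0.002,"wy":0.001,"wz":0.003,"x":-0.0006,"y":0.0022,"z":0.028,"fingers":0.005},{"wx":-0.002,"wy":0.001,"wz":0.003,"x":-0.0006,"y":0.0022,"z":0.034,"fingers":0.005},{"wx":-0.002,"wy":0.001,"wz":0.003,"x":-0.0006,"y":0.0022,"z":0.034,"fingers":0.005}]' 30;python3 - <<'E'
from h import *
st();tgt(.4886,-.0275,.1,34)
f=manip.grab_frame("top");g=manip.grab_frame("scene")
crop(g,290,130,90,100,7,"pics/s7.png")
c=np.array([.4886,-.0275,.06]); x=np.array([np.cos(np.radians(34)),np.sin(np.radians(34)),0]);
p=np.array(manip.get_obs()["position"]); b=p-[0,0,.0554]
s=lambda q:((proj(g,q)-[290,130]+.5)*7-.5).round(0).tolist()
print("pod c,slot ends",s(c),s(c+x*.0355),s(c-x*.0355)); print("cap foot, lugs",s(b),s(b+x*.033),s(b-x*.033),"bar ends top",s(p+[0,0,.0246]+x*.026),s(p+[0,0,.0246]-x*.026))
E
```

```text
t: 14.65
position: [0.4885, -0.0281, 0.1204]
eef_rot: [-3.004, -0.918, 0.001]
wrist_force: [0.7, -0.1, -1.3]
grip_width: 0.154
t 14.65 p [ 0.4885 -0.0281  0.1204] yaw 33.98 z [-5.e-04  3.e-04 -1.e+00] F [ 0.69 -0.11 -1.35] T [-0.024 -0.001  0.002] g 14.2 q7 -1.29
shift [ 0.0004 -0.0005  0.0204] turn [-0.0005  0.0003 -0.0003]
pod c,slot ends [[322.0, 447.0]] [[300.0, 514.0]] [[343.0, 384.0]]
cap foot, lugs [[320.0, 434.0]] [[299.0, 496.0]] [[339.0, 375.0]] bar ends top [[310.0, 292.0]] [[344.0, 199.0]]
```

View pics/s7.png

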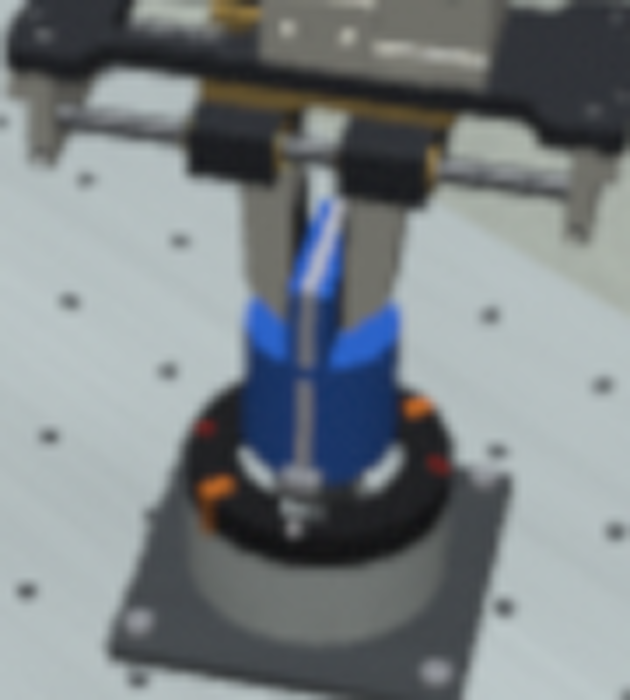

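The lug at (303,482) sits just above the slot at about (303,508), and the predicted positions agree within a few crop pixels. I'll lower gently.

```bash
python3 -m inch '[{"wx":0,"wy":0,"wz":0,"x":0.0004,"y":-0.0005,"z":0,"fingers":0.005},{"wx":0,"wy":0,"wz":0,"x":0.0004,"y":-0.0005,"z":0.002,"fingers":0.005},{"wx":0,"wy":0,"wz":0,"x":0.0004,"y":-0.0005,"z":0.005,"fingers":0.005},{"wx":0,"wy":0,"wz":0,"x":0.0004,"y":-0.0005,"z":0.008,"fingers":0.005},{"wx":0,"wy":0,"wz":0,"x":0.0004,"y":-0.0005,"z":0.009,"fingers":0.005}]' 30;python3 - <<'E'
from h import *
st();tgt(.4886,-.0275,.1,34)
E
```

```text
t: 15.25
position: [0.4891, -0.0274, 0.112]
eef_rot: [3.004, 0.918, 0.001]
wrist_force: [-0.8, 0.3, -1.3]
grip_width: 0.148
t 15.25 p [ 0.4891 -0.0274  0.112 ] yaw 33.99 z [ 6.e-04  1.e-04 -1.e+00] F [-0.77  0.3  -1.33] T [ 0.043 -0.056  0.03 ] g 13.6 q7 -1.3
shift [-0.0004 -0.0002  0.012 ] turn [ 0.0002 -0.0006 -0.0002]
```

No contact with the cap's edge at z≈0.0566, inside the mouth. I'll continue.

```bash
python3 -m inch '[{"wx":0,"wy":0,"wz":0,"x":-0.0003,"y":0,"z":0.002,"fingers":0.005},{"wx":0,"wy":0,"wz":0,"x":-0.0003,"y":0,"z":0.005,"fingers":0.005},{"wx":0,"wy":0,"wz":0,"x":-0.0003,"y":0,"z":0.008,"fingers":0.005},{"wx":0,"wy":0,"wz":0,"x":-0.0003,"y":0,"z":0.01,"fingers":0.005},{"wx":0,"wy":0,"wz":0,"x":-0.0003,"y":0,"z":0.0115,"fingers":0.005},{"wx":0,"wy":0,"wz":0,"x":-0.0003,"y":0,"z":0.0115,"fingers":0.005}]' 30;python3 - <<'E'
from h import *
st();tgt(.4886,-.0275,.1,34)
E
```

```text
t: 15.85
position: [0.4889, -0.0275, 0.1005]
eef_rot: [3.004, 0.918, 0.001]
wrist_force: [-0.1, 0.0, -1.8]
grip_width: 0.149
t 15.85 p [ 0.4889 -0.0275  0.1005] yaw 34.0 z [ 6.e-04  1.e-04 -1.e+00] F [-0.07  0.01 -1.77] T [-0.022 -0.05  -0.004] g 13.7 q7 -1.32
shift [-0.0003 -0.0002  0.0005] turn [ 0.0003 -0.0006 -0.0001]
```

```bash
python3 -m inch '[{"wx":0,"wy":0,"wz":0,"x":-0.0003,"y":0,"z":0.0004,"fingers":0.005},{"wx":0,"wy":0,"wz":0,"x":-0.0003,"y":0,"z":0.0008,"fingers":0.005},{"wx":0,"wy":0,"wz":0,"x":-0.0003,"y":0,"z":0.0012,"fingers":0.005},{"wx":0,"wy":0,"wz":0,"x":-0.0003,"y":0,"z":0.0012,"fingers":0.005}]' 30;python3 - <<'E'
from h import *
st()
g=manip.grab_frame("scene")
crop(g,290,140,90,90,7,"pics/s8.png")
E
```

```text
t: 16.25
position: [0.489, -0.0275, 0.1004]
eef_rot: [3.003, 0.918, 0.002]
wrist_force: [-3.7, 1.2, 9.9]
grip_width: 0.147
t 16.25 p [ 0.489  -0.0275  0.1004] yaw 34.01 z [ 1.3e-03 -6.0e-04 -1.0e+00] F [-3.7   1.18  9.95] T [ 0.099  0.903 -0.045] g 13.5 q7 -1.32
```

View pics/s8.png

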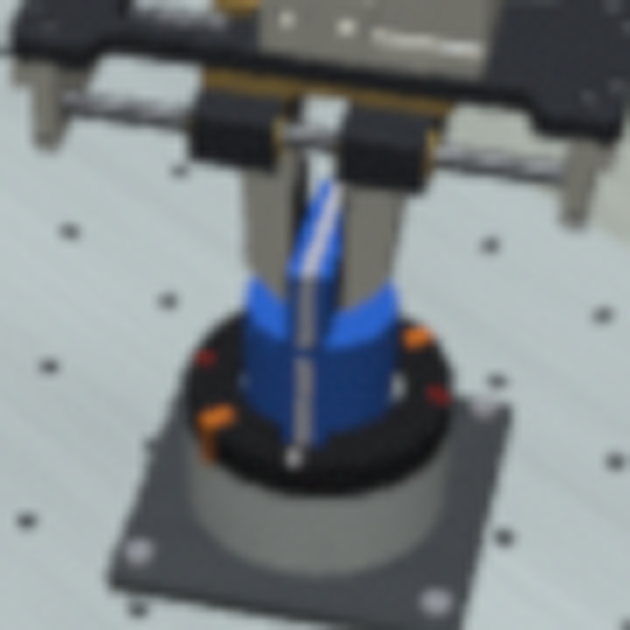

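Contact is at TCP z 0.1004, which puts the cap's edge at 0.045, on the channel floor: fully home. I'll ease the push and start turning clockwise.

```bash
python3 -m inch '[{"wx":0,"wy":0,"wz":0,"x":0,"y":0,"z":0.0003,"fingers":0.005},{"wx":0,"wy":0,"wz":0.04,"x":0,"y":0,"z":0.0003,"fingers":0.005},{"wx":0,"wy":0,"wz":0.1,"x":0,"y":0,"z":0.0003,"fingers":0.005},{"wx":0,"wy":0,"wz":0.17,"x":0,"y":0,"z":0.0003,"fingers":0.005},{"wx":0,"wy":0,"wz":0.24,"x":0,"y":0,"z":0.0003,"fingers":0.005},{"wx":0,"wy":0,"wz":0.31,"x":0,"y":0,"z":0.0003,"fingers":0.005},{"wx":0,"wy":0,"wz":0.36,"x":0,"y":0,"z":0.0003,"fingers":0.005},{"wx":0,"wy":0,"wz":0.36,"x":0,"y":0,"z":0.0003,"fingers":0.005}]' 40;python3 - <<'E'
from h import *
st();tgt(.4889,-.0275,.1003,-11)
E
```

```text
t: 17.1
position: [0.4896, -0.0274, 0.1004]
eef_rot: [3.119, 0.366, 0.004]
wrist_force: [-0.5, -0.2, 2.6]
grip_width: 0.151
t 17.1 p [ 0.4896 -0.0274  0.1004] yaw 13.37 z [ 2.4e-03 -8.0e-04 -1.0e+00] F [-0.47 -0.18  2.59] T [-0.052  0.062 -0.012] g 13.8 q7 -1.63
shift [-0.0007 -0.0001  0.0001] turn [ 0.0008 -0.0024  0.4254]
```

```bash
python3 -m inch '[{"wx":0,"wy":-0.002,"wz":0.06,"x":-0.0004,"y":0,"z":0.0002,"fingers":0.005},{"wx":0,"wy":-0.002,"wz":0.12,"x":-0.0004,"y":0,"z":0.0002,"fingers":0.005},{"wx":0,"wy":-0.002,"wz":0.18,"x":-0.0004,"y":0,"z":0.0002,"fingers":0.005},{"wx":0,"wy":-0.002,"wz":0.24,"x":-0.0004,"y":0,"z":0.0002,"fingers":0.005},{"wx":0,"wy":-0.002,"wz":0.3,"x":-0.0004,"y":0,"z":0.0002,"fingers":0.005},{"wx":0,"wy":-0.002,"wz":0.34,"x":-0.0004,"y":0,"z":0.0002,"fingers":0.005},{"wx":0,"wy":-0.002,"wz":0.36,"x":-0.0004,"y":0,"z":0.0002,"fingers":0.005},{"wx":0,"wy":-0.002,"wz":0.36,"x":-0.0004,"y":0,"z":0.0002,"fingers":0.005}]' 40;python3 - <<'E'
from h import *
st();tgt(.4889,-.0275,.1003,-11)
g=manip.grab_frame("scene")
crop(g,290,140,90,90,7,"pics/s9.png")
E
```

```text
t: 17.9
position: [0.4895, -0.0281, 0.1004]
eef_rot: [3.134, -0.198, 0.002]
wrist_force: [-0.2, -1.5, 3.5]
grip_width: 0.154
t 17.9 p [ 0.4895 -0.0281  0.1004] yaw -7.21 z [ 0.001  -0.0016 -1.    ] F [-0.19 -1.53  3.48] T [-0.503 -0.048  0.093] g 14.2 q7 -1.95
shift [-0.0007 -0.0005  0.0001] turn [ 0.0014 -0.0013  0.0661]
```

View pics/s9.png

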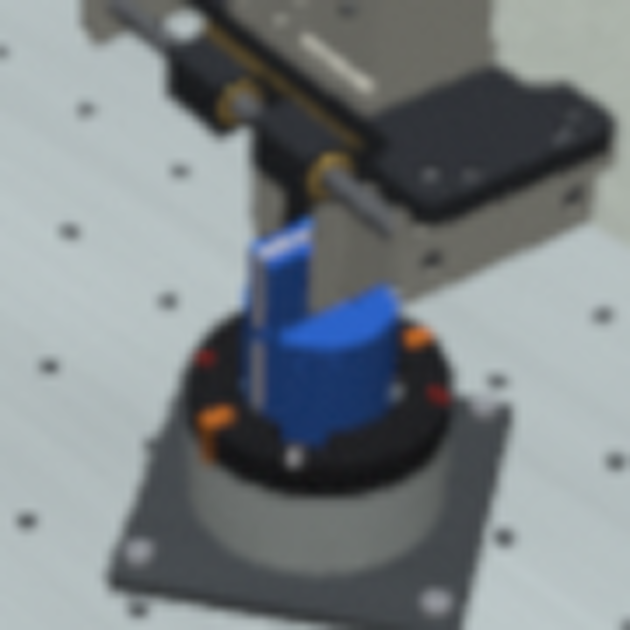

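```bash
python3 -m inch '[{"wx":0.001,"wy":-0.001,"wz":0.03,"x":-0.0004,"y":-0.0003,"z":0.0002,"fingers":0.005},{"wx":0.001,"wy":-0.001,"wz":0.055,"x":-0.0004,"y":-0.0003,"z":0.0002,"fingers":0.005},{"wx":0.001,"wy":-0.001,"wz":0.066,"x":-0.0004,"y":-0.0003,"z":0.0002,"fingers":0.005},{"wx":0.001,"wy":-0.001,"wz":0.066,"x":-0.0004,"y":-0.0003,"z":0.0002,"fingers":0.005},{"wx":0.001,"wy":-0.001,"wz":0.066,"x":-0.0004,"y":-0.0003,"z":0.0002,"fingers":0.005}]' 40;python3 - <<'E'
from h import *
st();tgt(.4889,-.0275,.1003,-11)
g=manip.grab_frame("scene");f=manip.grab_frame("top")
c=np.array([.4888,-.0275,0])
s=lambda q:((proj(g,q)-[300,150]+.5)*10-.5).round(0).tolist()
for a in(-8,-11,-14):
    x=np.array([np.cos(np.radians(a)),np.sin(np.radians(a)),0])
    print(a,"skirt top/rim front",s(c+x*.026+[0,0,.095]),s(c+x*.026+[0,0,.062]),"bar top ends",s(c+x*.026+[0,0,.125]),s(c-x*.026+[0,0,.125]),"mark",s(c+x*.041+[0,0,.06]))
crop(g,300,150,60,60,10,"pics/s10.png");crop(f,280,165,100,90,7,"pics/t10.png")
E
```

```text
t: 18.45
position: [0.4895, -0.0281, 0.1004]
eef_rot: [3.126, -0.301, 0.001]
wrist_force: [0.4, -3.1, 5.3]
grip_width: 0.154
t 18.45 p [ 0.4895 -0.0281  0.1004] yaw -10.99 z [ 8.e-04 -8.e-04 -1.e+00] F [ 0.45 -3.14  5.33] T [-0.951 -0.082  0.089] g 14.2 q7 -2.0
shift [-0.0007 -0.0005  0.0001] turn [ 0.0007 -0.0009  0.0002]
-8 skirt top/rim front [[273.0, 366.0]] [[271.0, 473.0]] bar top ends [[275.0, 263.0]] [[459.0, 186.0]] mark [[219.0, 503.0]]
-11 skirt top/rim front [[270.0, 362.0]] [[268.0, 470.0]] bar top ends [[272.0, 260.0]] [[462.0, 189.0]] mark [[214.0, 498.0]]
-14 skirt top/rim front [[267.0, 359.0]] [[265.0, 467.0]] bar top ends [[269.0, 257.0]] [[465.0, 192.0]] mark [[209.0, 492.0]]
```

View pics/s10.png

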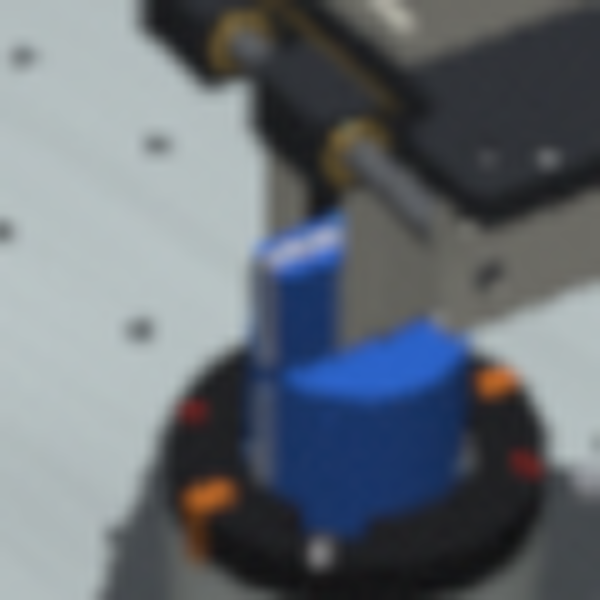

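View pics/t10.png

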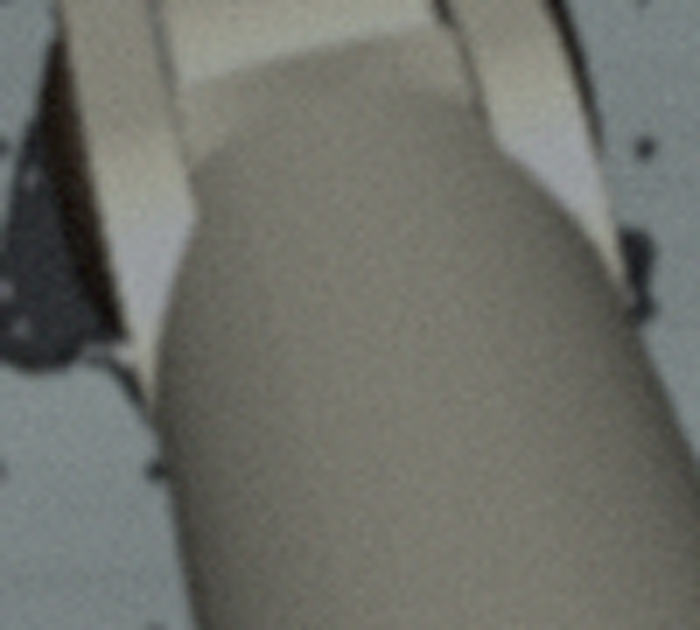

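```bash
python3 -m inch '[{"wx":0,"wy":0,"wz":0.001,"x":0,"y":0,"z":0.0001,"fingers":0.005},{"wx":0,"wy":0,"wz":0.001,"x":0,"y":0,"z":0.0001,"fingers":0.005},{"wx":0,"wy":0,"wz":0.001,"x":0,"y":0,"z":0.0001,"fingers":0.005},{"wx":0,"wy":0,"wz":0.001,"x":0,"y":0,"z":0.0001,"fingers":0.005},{"wx":0,"wy":0,"wz":0.001,"x":0,"y":0,"z":0.0001,"fingers":0.005},{"wx":0,"wy":0,"wz":0.001,"x":0,"y":0,"z":0.0001,"fingers":0.005}]' 40;python3 - <<'E'
from h import *
st()
P=[]
for n in("scene","top"):
    f=manip.grab_frame(n); im=f["image"]; cv2.imwrite(f"pics/{n}_end.png",im[:,:,::-1])
st()
g=manip.grab_frame("scene");hsv=cv2.cvtColor(g["image"],cv2.COLOR_RGB2HSV);C=cloud(g)
m=(abs(C[...,2]-.125)<.005)&(np.hypot(C[...,0]-.489,C[...,1]+.0275)<.035)&(hsv[...,0]>90)&(hsv[...,0]<135)
m|=(abs(C[...,2]-.125)<.004)&(np.hypot(C[...,0]-.489,C[...,1]+.0275)<.032)
print("bar top z",np.median(C[...,2][m]),m.sum())
for c,n in(((.4412,-.267),"old blank spot"),):pass
E
```

```text
t: 19.15
position: [0.4895, -0.0281, 0.1004]
eef_rot: [3.126, -0.302, 0.001]
wrist_force: [0.2, -3.7, 5.9]
grip_width: 0.151
t 19.15 p [ 0.4895 -0.0281  0.1004] yaw -11.04 z [ 8.e-04 -9.e-04 -1.e+00] F [ 0.18 -3.7   5.91] T [-0.907  0.039  0.073] g 13.8 q7 -2.0
t 19.25 p [ 0.4895 -0.0281  0.1004] yaw -11.05 z [ 8.e-04 -9.e-04 -1.e+00] F [ 0.32 -3.21  4.78] T [-0.892  0.008  0.119] g 13.9 q7 -2.0
bar top z 0.12461193670839776 86
```

View pics/scene_end.png

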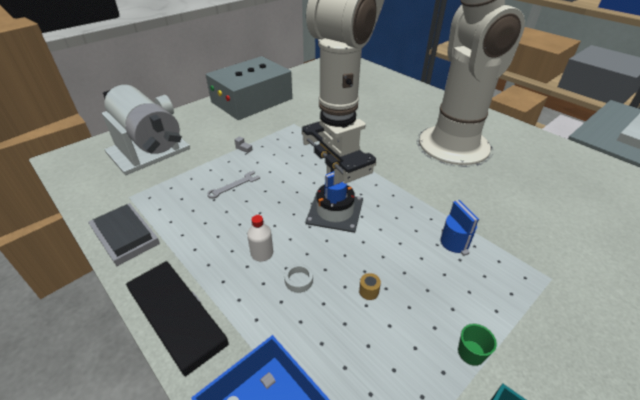

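The cap is at rest at the orange mark with its bar top at 0.125 m (fully home), and the bystanders are at the same pixels as at the start. I'll hand in.

```bash
python3 -c "
from h import *
st(); print(manip.close_job())"
```

```text
t 19.3 p [ 0.4895 -0.0282  0.1004] yaw -11.05 z [ 8.e-04 -9.e-04 -1.e+00] F [-0.02 -3.94  6.15] T [-0.915 -0.001  0.117] g 13.7 q7 -2.0
the job is handed in; nothing more can be done
None
```

The job is done and handed in at t = 19.3 s. The blank stands in the well and was let go there. The cap is fully home over it, and the gripper is holding it still at the orange mark.

- **Blank:** after release, the scene camera put its top at 84 mm against the expected 85 mm. The weight also came off the wrist as it touched the floor.
- **Cap height:** it touched down at a TCP height of 100.4 mm, which puts its lower edge at 45 mm, on the channel floor. The bar top then measured 124.6 mm, where 125 mm is fully home.
- **Turn:** I turned it 45° clockwise to a tool heading of −11.05°. The orange marks measured about −11.0°, and the white line in the scene picture agreed. The last checks showed a spring torque of about 0.1 N m and no motion. It stopped about 15° short of where the click begins.
- **Other things:** all the bystanders and the larger cap are at the same pixels in the scene picture as at the start.
- **Not fully clean:** a side push of about 4 N and a downward push of about 6 N remained on the wrist. An attempt to ease them at the end had no effect, but both are far below the limits. The top camera's view of the pod was blocked by the arm at the end, so the angle was confirmed only by the scene camera and the arm's own pose.

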